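# Load the label cassette into the price-label printer

## Robot

A 6-joint arm with a two-finger parallel gripper is mounted at the origin on the work surface. World frame = base frame: x ahead of the robot, y to its left, z up, the work surface at z = 0. Lengths are in m, angles in rad, forces in N, time in s.
With the tool pointing down it reaches from about 0.375 to 0.975 m from the base axis. Payload 3.8 kg.
Tool frame: the origin (TCP) lies at the very end of the fingers, on their centre line; the grasp point (between the pads) lies 19 mm behind it (r.hold_point_z is the distance from the TCP to the grasp point, in m); z points along the fingers, x is the direction in which the jaws open and shut, and the axes are right-handed (so a half turn about z gives the same grasp; the last joint's range is limited). The gripper opens to 88 mm and grips with 3 to 60 N. Pads are 18 mm wide; open, the fingers measure 123 mm over their backs; the gripper's body (75 mm by 187 mm) begins 45 mm behind the grasp point.
Start: joints at [-1.169, 0.264, 1.604, -0, 1.274, -0.037], TCP at [0.287, -0.611, 0.239] pointing down, gripper open.
Joint ranges: [-2.63, 2.63], [-0.94, 2.18], [0.31, 2.57], [-1.31, 4.45], [0, 2.66], [-2.55, 2.55]. Speed limits (rad/s): [2.57, 2.57, 3.14, 3.14, 3.14, 3.14].

## Interface

Orientations are given as a 3x3 rotation matrix whose columns are the frame's x, y, z axes.
In Python, from workcell import r, viewer, nets gives the robot as it stands.
- The arm moves only by the shell command python3 -m pendant 'ROWS'. ROWS is JSON, a list of rows, each an object with "fingers": the opening, from -1 (shut) to 1 (fully open); "slide": the shift along the tool's x, y, z in mm, a list of three; "rotation": the turn, a rotation vector about the tool's x, y, z in rad, a list of three. In form: [{"fingers": fingers, "slide": [x, y, z], "rotation": [ax, ay, az]}, ...]. A call has exactly 8 rows; each row shifts and turns the pose as measured when the row begins, along the tool's axes as they then stand; what a row does not reach is not made up. A row lasts 1/8 s, in which the tool goes at most 62.5 mm and 10.7 degrees, less where a joint would pass 70% of its speed; a pose out of reach is approached as far as the arm can. A call is refused whole if a number of a shift passes 62.5 or a number of a turn 0.188, either way. A call with a gripper value outside its range is refused whole. The fingers move at their own pace and stop on an object; the grip force is fixed at half the most. Time passes only in rows, so rows that do not move let the fingers close, or fill a call up. It gives the time, the measured TCP pose, the force and the opening at its end, in the units of the state.
- r.read_state(): the state, without advancing time (a new reading comes with each control period).
- viewer.snapshot(name): name is "scene" or "top" or "wrist"; returns (picture, depth): 384x512x3 uint8, red, green, blue; 384x512 float32, m along the optical axis (not along the pixel's ray), 0 where there is no reading.
- viewer.camera_model(name): a dict with "camera_matrix" (3x3 intrinsics, pixels), "eye" and "rotation" of the camera in the world; the wrist camera has in their place "T_tool_cam" (4x4, takes a point from camera to tool coordinates, whose origin is the TCP and whose axes are the tool frame's). Camera axes: x right, y up, looking along -z (the intrinsics and any distortion apply to the point x, -y, -z); pixel columns grow to the right and rows downward; lengths in m; the calibration is good to about 2 mm. A picture is of the moment at which its call begins: read the wrist's pose just before it. camera_model takes no time and is no camera call.
- r.job_done(): hands the job in, once; it reports no verdict.
Trained networks look in the newest picture that a camera, given by its name, has taken for a name from the list of things; names that differ only in an ending like _2 or _b are one class to them, and where a whole thing is asked for, a point or a joint stands for the part that bears it (a point fixed in the world has none). Each returns a list of dicts, best first, with "p" (0 to 1); they miss things now and then, are a little off and sometimes report something else, mostly with a low value. They report only what shows in the picture. A call takes as long as a camera call. They do not tell look-alikes from the thing itself.
- nets.find_in(camera, thing): "position" ([column, row] in pixels, amid what is visible of it).
The state is a dict: "t": time; "joint_pos": joint angles; "qvel": joint speeds; "tau": joint torques, N m; "ee_pos": TCP position; "eef_rot": TCP orientation; "ft_force": force on the tool from outside, world axes, zero at the start; "wrist_torque": the same for the moment, N m; "finger_gap": finger opening in m.
Only numpy, scipy, OpenCV 4.12 (cv2) and the standard library are available. Lean on these libraries where they do the work, as an engineer would, in place of code of your own. Each camera call takes 0.05 s, during which the arm holds its last target. There are 200 camera calls.

## Task

The label printer beside the scale is empty. Load the label cassette: hook its tongue under the steel lip in the printer's well, swing the other end down until the cassette lies flat and fully home (lower it, do not let it drop), then slide the catch all the way over its tail to lock it in. Do not disturb the jar, the spare roll or the tray.

Things in the scene. Friction and masses are not known exactly. Their poses are not given: they have to be found in the camera images.
- cassette: Loose black label cassette, 0.2 to 0.4 kg, tongue end (-x) roughly towards the robot. In mm: base 104 (x) x 60 (y) x 14 high. Mid-base two cheeks (44 long, tops at 60, outer faces 46 apart in y: the place to grip) hold a white label roll (52 dia, along y, top at 68). The last 30 of the base at +x, the tail, is bare. Origin: centre of the base's underside; x from tongue to tail, z up.
- tongue_tip (a point): Middle of the end of the cassette's tongue: 66 mm from its origin along -x, 3 mm above its underside. The tongue is 14 mm long, 44 wide, 6 thick, flush with the base's underside; tongue tip to tail end is 118 mm.
- printer: Fixed grey label printer; in mm: 250 (x -135 to +115) x 150. Origin on its underside at table height, below the seat; x from the lip (robot's side) to the catch, z up. Open well for the cassette: floor at z 32, 65 wide in y, x -67.5 to +53.5, walls up to the deck at z 46. It is too short for laying the cassette in flat past the lip. A housing 64 high stands at x below -67.5.
- lip_edge (a point): Middle of the lower edge of the steel lip at the well's -x end, 10 mm above the well floor. The lip is 5 mm thick, spans the well's width and overhangs it by 9 mm (printer x -67.5 to -58.5). The tongue goes in under it with the tail raised (10 to 20 degrees suits), then the tail comes down.
- seat (a point): On the well floor, 32 mm above the table: where the cassette's origin lies when fully home, its axes parallel to the printer's (1.5 mm play either way in x, 2.5 mm in y).
- catch (a joint): Steel sliding catch on the deck behind the well's tail end. 0 = fully open, 0.018 m = closed; slides along the printer's -x, towards the lip, with about 1.5 N, and stays where left. Its 5.5 mm plate passes 2 mm above the tail ledge of a seated cassette; one that is not down blocks it.
- catch_grip (a point): Top centre of the catch's upright grip (16 mm in x, 14 in y, standing 30 above the catch plate), 84 mm above the table; moves with the catch. Guide rails beside the plate are 54 mm above the table.
- jar: Bystander: closed jar, 68 mm diameter, 100 mm high; origin at the centre of its underside.
- spare_roll: Bystander: spare paper label roll standing on end, 60 mm diameter, 45 mm high, origin at the centre of its underside.
- tray: Bystander: empty white produce tray, 80 (x) x 120 (y) x 30 mm; origin at the centre of its underside.
There are look-alikes about, which are no part of the job. Of the things that look like the cassette, the middle-sized one is meant.

How it is judged:
By the outcome, as a careful person would: the job done as asked, in the order asked, and still so for the second after the job is handed in, with the robot touching nothing.
It also fails if it takes over 61 s, if anything falls off the work surface, if the arm or the gripper's body presses on something with over 40 N, if the wrist force passes 120 N, or if a joint passes its speed limit or range.

## Working session

There is one attempt and no reset: what is moved stays moved. The work goes in short steps, Python scripts to look and compute and a shell command to move; the robot and the scene stay as the last step left them, time stands still between calls to the robot, and variables do not carry over. Pictures are saved under pics/ and viewed, about 8 in all and at most 12, crops included, and the job is handed in when it is done.

```bash
ls; mkdir -p pics; cat > h.py <<'E'
import numpy as np, cv2
from workcell import r, viewer, nets
def cam(name, st=None):
    m=viewer.camera_model(name); K=np.array(m["camera_matrix"])
    if name=="wrist":
        T=np.array(m["T_tool_cam"]); R=np.array(st["eef_rot"]); return K,R@T[:3,:3],R@T[:3,3]+np.array(st["ee_pos"]),m
    return K,np.array(m["rotation"]),np.array(m["eye"]),m
def cloud(name,d,st=None):
    K,R,e,m=cam(name,st); h,w=d.shape; u,v=np.meshgrid(np.arange(w),np.arange(h))
    dist=np.array(m.get("distortion",np.zeros(5)),float) 
    p=cv2.undistortPoints(np.stack([u,v],-1).reshape(-1,1,2).astype(float),K,dist).reshape(h,w,2)
    P=np.stack([p[...,0]*d,-p[...,1]*d,-d],-1)@R.T+e
    P[d==0]=np.nan
    return P
def shot(name):
    st=r.read_state(); im,d=viewer.snapshot(name); return im,d,cloud(name,d,st)
def save(n,im,s=1): cv2.imwrite("pics/"+n+".png",cv2.resize(im[...,::-1],None,fx=s,fy=s,interpolation=cv2.INTER_CUBIC))
E
python3 - <<'E'
from h import *
print({k:v for k,v in viewer.camera_model("scene").items()})
ims=[]
for c in("scene","top"):
    im,d,P=shot(c); save(c+"1",im,1.5); np.save(c+"P.npy",P); np.save(c+"I.npy",im)
    for t in["cassette","printer","catch","jar","spare_roll","tray"]:
        for f in nets.find_in(c,t):
            u,v=np.round(f["position"]).astype(int); print(c,t,round(f["p"],2),(u,v),np.round(P[v,u],3))
E
```

```text
pics
{'camera_matrix': array([[359.27841311,   0.        , 252.70129455],
       [  0.        , 359.27841311, 196.08753916],
       [  0.        ,   0.        ,   1.        ]]), 'eye': array([ 1.25112713, -0.6297967 ,  0.81337351]), 'rotation': array([[ 0.69881984, -0.46024262,  0.54756512],
       [ 0.7152967 ,  0.45093545, -0.53386126],
       [-0.00121082,  0.76474437,  0.64433267]])}
scene cassette 0.85 (np.int64(262), np.int64(173)) [0.522 0.129 0.037]
scene cassette 0.72 (np.int64(294), np.int64(157)) [0.545 0.278 0.047]
scene cassette 0.52 (np.int64(240), np.int64(190)) [0.533 0.009 0.032]
scene printer 0.7 (np.int64(195), np.int64(208)) [ 0.495 -0.156  0.028]
scene catch 0.61 (np.int64(193), np.int64(211)) [ 0.502 -0.169  0.027]
scene jar 0.56 (np.int64(127), np.int64(280)) [ 0.639 -0.47   0.077]
scene spare_roll 0.51 (np.int64(335), np.int64(152)) [0.622 0.437 0.033]
scene tray 0.92 (np.int64(304), np.int64(225)) [ 0.777  0.063 -0.002]
top cassette 0.84 (np.int64(172), np.int64(216)) [0.503 0.29  0.085]
top cassette 0.7 (np.int64(224), np.int64(224)) [0.484 0.124 0.055]
top cassette 0.68 (np.int64(254), np.int64(219)) [0.504 0.025 0.046]
top printer 0.74 (np.int64(311), np.int64(222)) [ 0.5   -0.166  0.03 ]
top catch 0.42 (np.int64(312), np.int64(194)) [ 0.586 -0.162  0.085]
top jar 0.6 (np.int64(401), np.int64(193)) [ 0.594 -0.444  0.098]
top jar 0.41 (np.int64(312), np.int64(222)) [ 0.5   -0.169  0.031]
top spare_roll 0.57 (np.int64(127), np.int64(189)) [0.603 0.478 0.007]
top tray 0.76 (np.int64(250), np.int64(140)) [0.793 0.049 0.005]
```

View pics/scene1.png

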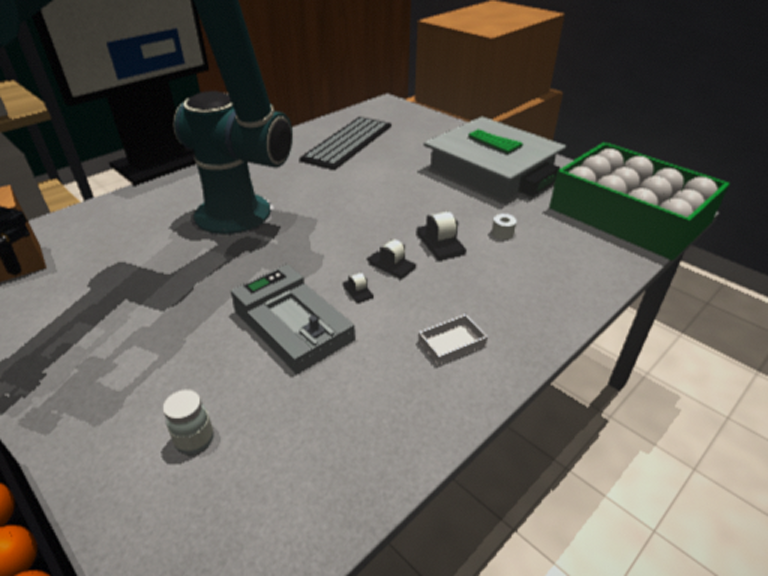

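```bash
python3 - <<'E'
from h import *
im=np.load("topI.npy"); save("topc",im[150:280,110:400],2.7)
P=np.load("topP.npy").reshape(-1,3); 
# regions
for n,(x0,x1,y0,y1) in dict(A=(.38,.62,.22,.36),B=(.38,.62,.075,.19),C=(.40,.62,-.03,.07)).items():
    s=P[(P[:,0]>x0)&(P[:,0]<x1)&(P[:,1]>y0)&(P[:,1]<y1)&(P[:,2]>.006)]
    (c,wh,a)=cv2.minAreaRect(s[:,:2].astype(np.float32)*1000); print(n,len(s),c,wh,a,np.percentile(s[:,2],[50,90,98,100]).round(3),s.min(0).round(3),s.max(0).round(3))
E
```

```text
A 1015 (500.51312255859375, 289.61468505859375) (121.3285903930664, 153.951416015625) 67.0980453491211 [0.019 0.085 0.088 0.091] [0.429 0.236 0.006] [0.594 0.36  0.091]
B 548 (486.78131103515625, 153.0308074951172) (126.1974105834961, 76.11531829833984) 2.5681707859039307 [0.014 0.065 0.067 0.073] [0.422 0.113 0.006] [0.551 0.188 0.073]
C 245 (511.0967102050781, 16.96034049987793) (42.54867935180664, 77.35157775878906) 75.07819366455078 [0.012 0.046 0.049 0.054] [ 0.471 -0.011  0.006] [0.553 0.043 0.054]
```

View pics/topc.png

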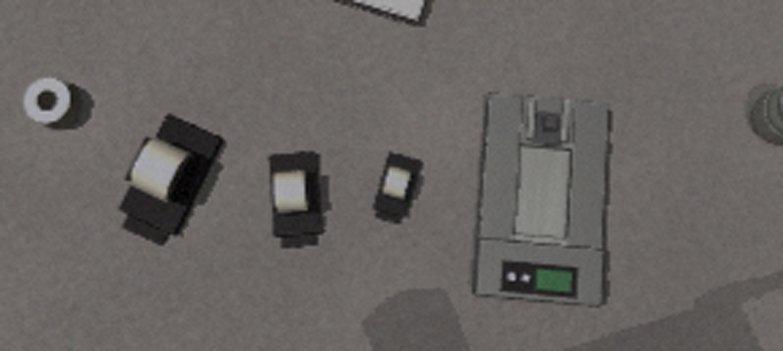

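Look-alikes: large at top px (172,216) with its top at 88 mm, middle at (224,224) with its top at about 67 mm, and small at (254,219) with its top at about 48 mm. The middle one matches the given 68 mm. Its tongue is at the bottom of the picture, towards the robot. The printer is at (311,222), with its housing and display on the robot's side.

```bash
python3 - <<'E'
from h import *
s=r.read_state(); R=np.array(s["eef_rot"]); print(R.round(3),s["ee_pos"],s["ft_force"],r.hold_point_z)
m=viewer.camera_model("wrist"); print(m)
tgt=np.array([.44,.10,.30]); print("slide mm",(R.T@(tgt-s["ee_pos"])*1000).round(1))
from math import *
Z=R[:2,0]; print("tool x yaw",degrees(atan2(Z[1],Z[0])))
im=np.load("topI.npy"); save("crop_mid",im[200:250,195:260],8)
E
```

```text
[[ 0.425 -0.905  0.   ]
 [-0.905 -0.425 -0.   ]
 [ 0.    -0.    -1.   ]] [ 0.28677602 -0.61105092  0.23876667] [-0.53750996 -0.31829903 -0.17116818] 0.0187
{'camera_matrix': array([[284.77151209,   0.        , 254.37210904],
       [  0.        , 284.77151209, 192.58062712],
       [  0.        ,   0.        ,   1.        ]]), 'T_tool_cam': array([[ 9.99999714e-01, -6.08527572e-04, -4.48557229e-04,
        -1.28959764e-03],
       [-7.18889880e-04, -9.49029632e-01, -3.15186041e-01,
        -8.37954300e-02],
       [-2.33894705e-04,  3.15186273e-01, -9.49029798e-01,
        -1.45434903e-01],
       [ 0.00000000e+00,  0.00000000e+00,  0.00000000e+00,
         1.00000000e+00]])}
slide mm [-578.6 -440.8  -61.3]
tool x yaw -64.8571447823816
```

View pics/crop_mid.png

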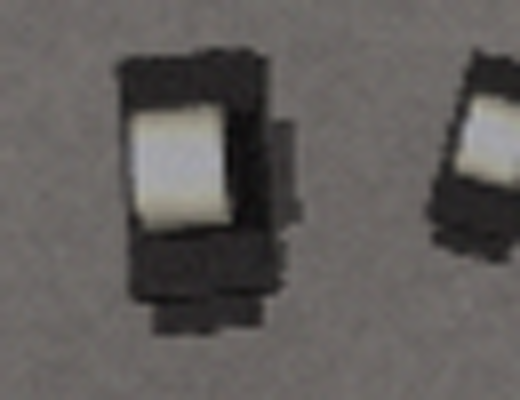

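The close crop confirms the middle cassette: tail up (+x), tongue at crop px (207,318), yaw a few degrees.

```bash
python3 -m pendant '[{"fingers":1,"slide":[0,0,-20],"rotation":[0,0,0.185]},{"fingers":1,"slide":[0,0,-20],"rotation":[0,0,0.185]},{"fingers":1,"slide":[-58,-17,-3],"rotation":[0,0,0]},{"fingers":1,"slide":[-58,-17,-3],"rotation":[0,0,0]},{"fingers":1,"slide":[-58,-17,-3],"rotation":[0,0,0]},{"fingers":1,"slide":[-58,-17,-3],"rotation":[0,0,0]},{"fingers":1,"slide":[-58,-17,-3],"rotation":[0,0,0]},{"fingers":1,"slide":[-58,-17,-3],"rotation":[0,0,0]}]'
python3 - <<'E'
from h import *
s=r.read_state(); R=np.array(s["eef_rot"]); print(R.round(3))
tgt=np.array([.44,-.16,.32]); print("slide to printer",(R.T@(tgt-s["ee_pos"])*1000).round(1))
tgt=np.array([.44,.10,.30]); print("slide cass",(R.T@(tgt-s["ee_pos"])*1000).round(1))
E
```

```text
t: 1.7
ee_pos: [0.3699, -0.2519, 0.2981]
eef_rot: [[0.051, -0.999, 0.003], [-0.999, -0.051, -0.001], [0.001, -0.003, -1.0]]
ft_force: [0.5, 0.4, 0.8]
finger_gap: 0.0882
[[ 0.051 -0.999  0.003]
 [-0.999 -0.051 -0.001]
 [ 0.001 -0.003 -1.   ]]
slide to printer [-88.2 -74.7 -21.8]
slide cass [-347.9  -87.8   -1.9]
```

```bash
python3 -m pendant '[{"fingers":1,"slide":[-20,-34,22],"rotation":[0,0,0]},{"fingers":1,"slide":[-20,-34,22],"rotation":[0,0,0]},{"fingers":1,"slide":[-20,-34,22],"rotation":[0,0,0]},{"fingers":1,"slide":[-20,-34,22],"rotation":[0,0,0]},{"fingers":1,"slide":[-4,-4,10],"rotation":[0,0,0]},{"fingers":1,"slide":[0,0,0],"rotation":[0,0,0]},{"fingers":1,"slide":[0,0,0],"rotation":[0,0,0]},{"fingers":1,"slide":[0,0,0],"rotation":[0,0,0]}]'
python3 - <<'E'
from h import *
im,d,P=shot("wrist"); save("w_print",im,1.5); np.save("wpP.npy",P); np.save("wpI.npy",im)
for t in["printer","catch"]:
    for f in nets.find_in("wrist",t):
        u,v=np.round(f["position"]).astype(int); print(t,round(f["p"],2),(u,v),np.round(P[v,u],3))
Q=P.reshape(-1,3); Q=Q[np.isfinite(Q[:,0])]
box=Q[(Q[:,1]>-.30)&(Q[:,1]<-.06)&(Q[:,0]>.33)&(Q[:,0]<.68)&(Q[:,2]>.042)&(Q[:,2]<.07)]
print("all",cv2.minAreaRect(box[:,:2].astype(np.float32)*1000))
h,e=np.histogram(Q[:,2],bins=np.arange(-.01,.11,.002)); print([(round(a,3),b) for a,b in zip(e,h) if b>50])
E
```

```text
t: 2.7
ee_pos: [0.5101, -0.156, 0.2039]
eef_rot: [[0.055, -0.998, 0.012], [-0.998, -0.055, -0.007], [0.008, -0.012, -1.0]]
ft_force: [-0.1, -0.2, 0.0]
finger_gap: 0.0879
printer 0.64 (np.int64(259), np.int64(174)) [ 0.513 -0.161  0.032]
catch 0.78 (np.int64(266), np.int64(106)) [ 0.588 -0.161  0.083]
all ((498.7938537597656, -160.9229736328125), (150.36489868164062, 249.83128356933594), 86.37094116210938)
[(np.float64(-0.004), np.int64(3501)), (np.float64(-0.002), np.int64(83928)), (np.float64(0.0), np.int64(23599)), (np.float64(0.002), np.int64(355)), (np.float64(0.004), np.int64(501)), (np.float64(0.006), np.int64(302)), (np.float64(0.008), np.int64(1075)), (np.float64(0.01), np.int64(483)), (np.float64(0.012), np.int64(1210)), (np.float64(0.014), np.int64(342)), (np.float64(0.016), np.int64(129)), (np.float64(0.018), np.int64(128)), (np.float64(0.02), np.int64(106)), (np.float64(0.022), np.int64(123)), (np.float64(0.024), np.int64(92)), (np.float64(0.026), np.int64(89)), (np.float64(0.028), np.int64(116)), (np.float64(0.03), np.int64(3407)), (np.float64(0.032), np.int64(2171)), (np.float64(0.034), np.int64(138)), (np.float64(0.036), np.int64(155)), (np.float64(0.038), np.int64(139)), (np.float64(0.04), np.int64(203)), (np.float64(0.042), np.int64(748)), (np.float64(0.044), np.int64(11849)), (np.float64(0.046), np.int64(3600)), (np.float64(0.048), np.int64(237)), (np.float64(0.05), np.int64(244)), (np.float64(0.052), np.int64(1549)), (np.float64(0.054), np.int64(379)), (np.float64(0.056), np.int64(106)), (np.float64(0.058), np.int64(114)), (np.float64(0.06), np.int64(288)), (np.float64(0.062), np.int64(4473)), (np.float64(0.064), np.int64(1792)), (np.float64(0.082), np.int64(221))]
```

View pics/w_print.png

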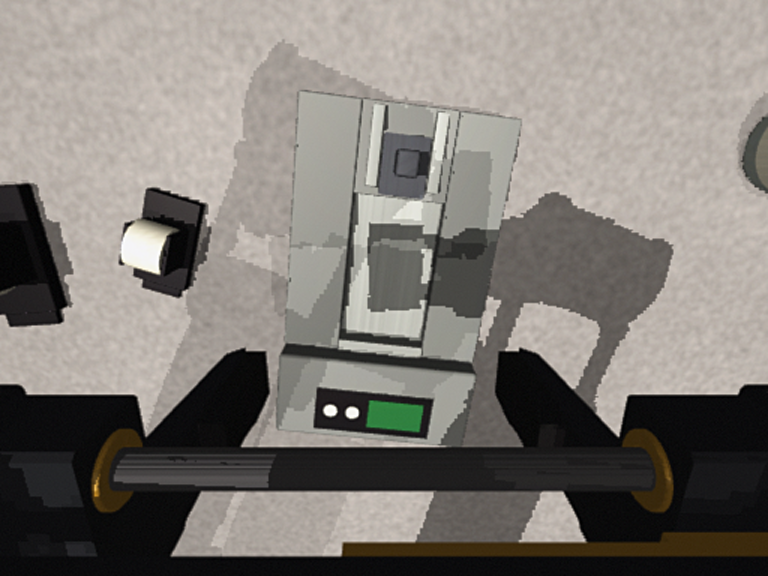

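Picture: wrist view shows the printer well around (395,265) of the 768-wide image, the catch grip at (408,162), and the display end towards the robot. The box fit gives 150.4 x 249.8 mm, which matches the given size.

```bash
python3 - <<'E'
from h import *
P=np.load("wpP.npy"); Q=P.reshape(-1,3); Q=Q[np.isfinite(Q[:,0])]
yaw=np.radians(-3.63); c,s=np.cos(yaw),np.sin(yaw); R2=np.array([[c,-s],[s,c]])
o=np.array([.4988,-.1609])+.01*R2[:,0]; print("origin",o)
L=np.c_[(Q[:,:2]-o)@R2*1000,Q[:,2]*1000]
def st(n,m): 
    q=L[m]; print(n,len(q),np.percentile(q,[1,50,99],axis=0).round(1).tolist())
inb=(abs(L[:,0])<140)&(abs(L[:,1])<80)
st("floor",inb&(L[:,2]>27)&(L[:,2]<34)&(abs(L[:,1])<40)&(abs(L[:,0])<70))
st("lip",inb&(L[:,2]>43)&(L[:,2]<50)&(L[:,0]<-54)&(L[:,0]>-72)&(abs(L[:,1])<28))
st("house",inb&(L[:,2]>60)&(L[:,2]<67))
st("grip",inb&(L[:,2]>78)&(L[:,2]<90))
st("deckL",inb&(L[:,2]>43)&(L[:,2]<48)&(L[:,1]>20)&(abs(L[:,0])<40))
st("deckR",inb&(L[:,2]>43)&(L[:,2]<48)&(L[:,1]<-20)&(abs(L[:,0])<40))
st0=r.read_state(); R=np.array(st0["eef_rot"]); p=np.array(st0["ee_pos"]); print(p,"slide",(R.T@(np.array([.487,.127,.21])-p)*1000).round(1))
E
```

```text
origin [ 0.50877994 -0.16153313]
floor 5400 [[-61.8, -32.3, 30.1], [-1.1, 0.0, 31.8], [51.1, 32.0, 33.4]]
lip 457 [[-68.0, -27.6, 43.3], [-63.2, 0.1, 46.4], [-58.1, 27.3, 49.7]]
house 6565 [[-133.2, -72.5, 60.8], [-98.0, 1.3, 63.5], [-67.6, 73.0, 65.5]]
grip 281 [[70.0, -6.7, 80.7], [78.1, 0.3, 83.3], [85.7, 6.9, 84.9]]
deckL 2706 [[-39.2, 32.9, 43.7], [2.2, 53.7, 45.4], [39.2, 74.3, 47.0]]
deckR 2600 [[-39.1, -74.2, 43.7], [2.3, -53.2, 45.4], [39.3, -32.7, 46.9]]
[ 0.5103744  -0.1558689   0.20384206] slide [-283.7    7.6   -8.5]
```

```bash
python3 -m pendant '[{"fingers":1,"slide":[-57,1,-2],"rotation":[0,0,0]},{"fingers":1,"slide":[-57,1,-2],"rotation":[0,0,0]},{"fingers":1,"slide":[-57,1,-2],"rotation":[0,0,0]},{"fingers":1,"slide":[-57,1,-2],"rotation":[0,0,0]},{"fingers":1,"slide":[-57,1,0],"rotation":[0,0,0]},{"fingers":1,"slide":[0,0,0],"rotation":[0,0,0]},{"fingers":1,"slide":[0,0,0],"rotation":[0,0,0]},{"fingers":1,"slide":[0,0,0],"rotation":[0,0,0]}]'
cat > fit.py <<'E'
from h import *
im,d,P=shot("wrist"); np.save("wcP.npy",P); np.save("wcI.npy",im)
Q=P.reshape(-1,3); Q=Q[np.isfinite(Q[:,0])]
Q=Q[(Q[:,0]>.40)&(Q[:,0]<.58)&(Q[:,1]>.075)&(Q[:,1]<.19)&(Q[:,2]>.004)&(Q[:,2]<.08)]
def rect(n,m): print(n,m.sum(),cv2.minAreaRect(Q[m][:,:2].astype(np.float32)*1000))
rect("base",(Q[:,2]>.009)&(Q[:,2]<.02)); rect("top",Q[:,2]>.053)
b=(Q[:,2]>.009)&(Q[:,2]<.02)
best=None
for a in np.radians(np.arange(-10,14,.25)):
    R2=np.array([[np.cos(a),-np.sin(a)],[np.sin(a),np.cos(a)]]); L=Q[b][:,:2]@R2; e=np.percentile(L,[.5,99.5],axis=0); A=np.prod(e[1]-e[0])
    if best is None or A<best[0]: best=(A,a,e,R2)
A,a,e,R2=best; ctr=R2@e.mean(0); print("yaw",np.degrees(a),"size",(e[1]-e[0])*1000,"ctr",ctr)
L=(Q[:,:2]-ctr)@R2*1000; z=Q[:,2]*1000
for n,m in dict(base=b,tongue=(z>3.9)&(z<8.5)&(L[:,0]<-52)&(abs(L[:,1])<24),cheek=(z>57)&(z<62),roll=z>62).items():
    if m.sum(): print(n,m.sum(),np.percentile(L[m],[1,50,99],axis=0).round(1).tolist(),np.median(z[m]).round(1))
s=r.read_state(); R=np.array(s["eef_rot"]); print(R.round(3).tolist(),s["ee_pos"])
print("yaw tool x+90",np.degrees(np.arctan2(R[1,0],R[0,0]))+90)
print("slide to above ctr z.21",(R.T@(np.r_[ctr,.21]-s["ee_pos"])*1000).round(1))
E
python3 fit.py; python3 -c "
from h import *
save('w_cas',np.load('wcI.npy'),1.5)"
```

```text
t: 3.85
ee_pos: [0.4917, 0.1321, 0.2135]
eef_rot: [[0.047, -0.999, 0.021], [-0.999, -0.048, -0.008], [0.009, -0.021, -1.0]]
ft_force: [0.8, -0.2, -0.7]
finger_gap: 0.0883
base 2061 ((498.2138366699219, 149.216064453125), (104.24616241455078, 60.03484344482422), 6.830799102783203)
top 1699 ((498.9708557128906, 149.39500427246094), (46.93912124633789, 46.097007751464844), 6.8419508934021)
yaw 6.75 size [103.1063209  59.5197172] ctr [0.49861092 0.14921598]
base 2061 [[-51.2, -29.6], [27.5, -3.4], [51.4, 29.4]] 13.3
tongue 249 [[-65.9, -21.6], [-60.0, -0.5], [-54.5, 20.8]] 5.4
cheek 600 [[-21.5, -22.8], [8.3, -2.0], [21.5, 22.9]] 59.5
roll 972 [[-15.0, -18.6], [1.3, 0.2], [15.1, 18.4]] 65.9
[[0.047, -0.999, 0.021], [-0.999, -0.047, -0.008], [0.009, -0.021, -1.0]] [0.4917718  0.13184573 0.21346673]
yaw tool x+90 2.68848927291468
slide to above ctr z.21 [-17.1  -7.6   3.5]
```

View pics/w_cas.png

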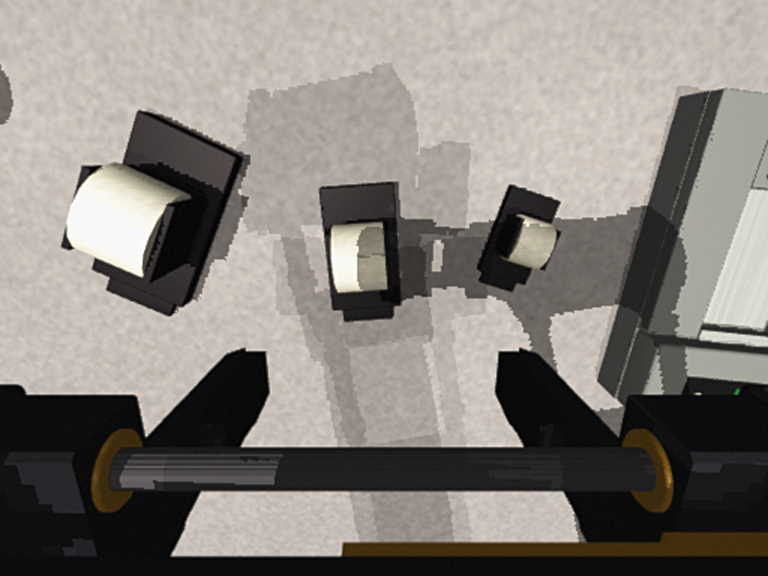

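```bash
cat > plan.py <<'E'
from h import *
from scipy.spatial.transform import Rotation as Ro
def tool(yaw,tilt=0):  # object yaw (deg), tail-up tilt (deg): tool x=-obj y, tool y=-obj x, z down
    B=Ro.from_euler('z',yaw,degrees=True)*Ro.from_euler('y',-tilt,degrees=True)
    return B.as_matrix()@np.array([[0,-1,0],[-1,0,0],[0,0,-1.]])
def plan(p,Rt):
    s=r.read_state(); R=np.array(s["eef_rot"]); q=np.array(s["ee_pos"])
    print("rot",Ro.from_matrix(R.T@Rt).as_rotvec().round(3),"slide old",(R.T@(p-q)*1000).round(1),"slide new",(Rt.T@(p-q)*1000).round(1),"F",np.round(s["ft_force"],1),"gap",round(s["finger_gap"],4))
E
python3 - <<'E'
from plan import *
P=np.load("wcP.npy").reshape(-1,3); 
for z in(.05,.075,.085):
  q=P[(P[:,1]>.2)&(P[:,1]<.36)&(P[:,0]>.38)&(P[:,0]<.62)&(P[:,2]>z)&(P[:,2]<.1)]; print(z,q[q[:,1].argmin()].round(3),q[:,2].max().round(3),np.percentile(q,[1,99],axis=0).round(3).tolist())
plan(np.array([.4985,.1492,.13]),tool(6.8))
E
```

```text
0.05 [0.534 0.27  0.072] 0.09 [[0.485, 0.271, 0.052], [0.557, 0.343, 0.089]]
0.075 [0.534 0.27  0.076] 0.09 [[0.487, 0.274, 0.076], [0.553, 0.343, 0.089]]
0.085 [0.524 0.281 0.086] 0.09 [[0.5, 0.283, 0.085], [0.539, 0.333, 0.089]]
rot [-0.021 -0.01  -0.072] slide old [-17.8  -5.8  83.5] slide new [-16.4  -8.7  83.5] F [-0.5  0.9  0.1] gap 0.0882
```

```bash
python3 -m pendant '[{"fingers":1,"slide":[0,0,20],"rotation":[-0.021,-0.01,-0.072]},{"fingers":1,"slide":[-8,-4,30],"rotation":[0,0,0]},{"fingers":1,"slide":[-8,-5,30],"rotation":[0,0,0]},{"fingers":1,"slide":[0,0,4],"rotation":[0,0,0]},{"fingers":1,"slide":[0,0,0],"rotation":[0,0,0]},{"fingers":1,"slide":[0,0,0],"rotation":[0,0,0]},{"fingers":1,"slide":[0,0,0],"rotation":[0,0,0]},{"fingers":1,"slide":[0,0,0],"rotation":[0,0,0]}]'
python3 - <<'E'
from plan import *
exec(open("fit.py").read().split("s=r.read")[0].replace("from h import *","")) 
plan(np.array([.4985,.1492,.03]),tool(6.8))
E
```

```text
t: 4.9
ee_pos: [0.5041, 0.1417, 0.1327]
eef_rot: [[0.109, -0.994, 0.007], [-0.994, -0.109, 0.001], [-0.0, -0.007, -1.0]]
ft_force: [-0.2, -0.2, -0.1]
finger_gap: 0.0882
base 2872 ((498.3673400878906, 149.3038787841797), (104.1888427734375, 60.14011001586914), 6.905299186706543)
top 2807 ((498.8093566894531, 149.496826171875), (46.65333938598633, 46.12553024291992), 7.187894821166992)
yaw 7.0 size [103.18877177  59.50732514] ctr [0.49872755 0.14931679]
base 2872 [[-51.0, -29.5], [31.0, -1.9], [51.5, 29.5]] 13.3
tongue 349 [[-66.3, -21.5], [-61.0, -1.0], [-55.6, 21.5]] 5.4
cheek 1007 [[-21.7, -22.8], [12.5, -1.6], [21.3, 22.9]] 59.5
roll 1597 [[-15.2, -18.3], [2.0, 0.1], [15.0, 18.5]] 65.8
rot [-0.008  0.    -0.009] slide old [ -8.    5.7 102.7] slide new [ -8.1   4.8 102.8] F [0.5 0.5 0.5] gap 0.0878
```

```bash
python3 -m pendant '[{"fingers":1,"slide":[-8,5,0],"rotation":[-0.008,0,-0.009]},{"fingers":1,"slide":[0,0,0],"rotation":[0,0,0]},{"fingers":0.6,"slide":[0,0,25],"rotation":[0,0,0]},{"fingers":0.6,"slide":[0,0,25],"rotation":[0,0,0]},{"fingers":0.6,"slide":[0,0,15],"rotation":[0,0,0]},{"fingers":0.6,"slide":[0,0,5],"rotation":[0,0,0]},{"fingers":0.6,"slide":[0,0,0],"rotation":[0,0,0]},{"fingers":0.6,"slide":[0,0,0],"rotation":[0,0,0]}]'
python3 -c "
from plan import *
plan(np.array([.4985,.1492,.03]),tool(6.8))"
```

```text
t: 5.95
ee_pos: [0.4998, 0.1513, 0.0632]
eef_rot: [[0.121, -0.993, 0.004], [-0.993, -0.121, 0.001], [-0.001, -0.004, -1.0]]
ft_force: [-0.6, 0.4, -0.1]
finger_gap: 0.0703
rot [-0.004  0.001  0.002] slide old [ 2.   1.6 33.2] slide new [ 1.9  1.5 33.2] F [-0.6  0.4 -0.1] gap 0.0703
```

```bash
python3 -m pendant '[{"fingers":0.6,"slide":[2,1.5,15],"rotation":[-0.004,0,0]},{"fingers":0.6,"slide":[0,0,15],"rotation":[0,0,0]},{"fingers":0.6,"slide":[0,0,4],"rotation":[0,0,0]},{"fingers":0.6,"slide":[0,0,0],"rotation":[0,0,0]},{"fingers":-1,"slide":[0,0,0],"rotation":[0,0,0]},{"fingers":-1,"slide":[0,0,0],"rotation":[0,0,0]},{"fingers":-1,"slide":[0,0,0],"rotation":[0,0,0]},{"fingers":-1,"slide":[0,0,0],"rotation":[0,0,0]}]'
python3 -c "
from plan import *
plan(np.array([.4985,.1492,.03]),tool(6.8))"
```

```text
t: 6.95
ee_pos: [0.4995, 0.149, 0.028]
eef_rot: [[0.121, -0.993, 0.002], [-0.993, -0.121, 0.001], [-0.001, -0.002, -1.0]]
ft_force: [1.4, -0.5, -2.7]
finger_gap: 0.0459
rot [-0.002  0.001  0.002] slide old [-0.3  1.  -2. ] slide new [-0.3  1.  -2. ] F [ 1.4 -0.5 -2.7] gap 0.0459
```

```bash
cat >> plan.py <<'E'
O=np.array([.50878,-.16153,.032]); YAW=-3.63; RP=Ro.from_euler('z',YAW,degrees=True).as_matrix()
G=np.array([1.,0,28])/1000   # TCP in cassette frame
def goal(tx,tz,tilt,y=0): # tongue bottom corner at printer x=tx, height tz over floor (mm)
    B=Ro.from_euler('y',-tilt,degrees=True).as_matrix()
    o=np.array([tx,y,tz])/1000-B@np.array([-.066,0,0])
    return O+RP@(o+B@G), tool(YAW,tilt)
def where(): # printer-frame tongue corner, origin, tilt
    s=r.read_state(); R=np.array(s["eef_rot"]); Bo=R@np.array([[0,-1,0],[-1,0,0],[0,0,-1.]])
    o=np.array(s["ee_pos"])-Bo@G; f=lambda p:(RP.T@(p-O)*1000).round(1)
    e=Ro.from_matrix(RP.T@Bo).as_euler('ZYX',degrees=True).round(2)
    print("tongue",f(o+Bo@[-.066,0,0]),"orig",f(o),"yaw,tilt,roll",e*[1,-1,1],"F",np.round(s["ft_force"],1),"M",np.round(s["wrist_torque"],2),"gap",round(s["finger_gap"],4))
E
python3 -m pendant '[{"fingers":-1,"slide":[0,0,-20],"rotation":[0,0,0]},{"fingers":-1,"slide":[0,0,-45],"rotation":[0,0,0]},{"fingers":-1,"slide":[0,0,-50],"rotation":[0,0,0]},{"fingers":-1,"slide":[30,0,-10],"rotation":[0,0,0]},{"fingers":-1,"slide":[50,0,0],"rotation":[0,0,0]},{"fingers":-1,"slide":[50,0,0],"rotation":[0,0,0]},{"fingers":-1,"slide":[50,0,0],"rotation":[0,0,0]},{"fingers":-1,"slide":[30,0,0],"rotation":[0,0,0]}]'
python3 -c "
from plan import *
where()
plan(*goal(-45,60,14))"
```

```text
t: 7.95
ee_pos: [0.5218, -0.0631, 0.1536]
eef_rot: [[0.126, -0.992, -0.004], [-0.992, -0.126, 0.001], [-0.001, 0.004, -1.0]]
ft_force: [0.4, 0.1, -3.3]
finger_gap: 0.0455
tongue [-59.2  86.4  93.9] orig [ 5.6 98.9 93.6] yaw,tilt,roll [10.89 -0.25  0.06] F [ 0.4  0.1 -3.3] M [-0.01 -0.03  0.01] gap 0.0455
rot [0.248 0.024 0.189] slide old [98.6 12.2 18.1] slide new [99.1 -1.9 19.2] F [ 0.4  0.1 -3.3] gap 0.0455
```

```bash
python3 -m pendant '[{"fingers":-1,"slide":[40,6,0],"rotation":[0,0,0]},{"fingers":-1,"slide":[40,6,0],"rotation":[0,0,0]},{"fingers":-1,"slide":[19,0,0],"rotation":[0,0,0]},{"fingers":-1,"slide":[0,0,0],"rotation":[0.083,0.008,0.063]},{"fingers":-1,"slide":[0,0,0],"rotation":[0.083,0.008,0.063]},{"fingers":-1,"slide":[0,0,0],"rotation":[0.083,0.008,0.063]},{"fingers":-1,"slide":[0,0,0],"rotation":[0,0,0]},{"fingers":-1,"slide":[0,0,0],"rotation":[0,0,0]}]'
python3 - <<'E'
from plan import *
where()
plan(*goal(-48,15,14))
im,d,P=shot("scene"); save("s_hold",im[150:270,130:290],4.8)
E
```

```text
t: 8.95
ee_pos: [0.5196, -0.1653, 0.1492]
eef_rot: [[-0.071, -0.968, 0.24], [-0.997, 0.071, -0.011], [-0.006, -0.241, -0.971]]
ft_force: [-0.5, -0.4, -2.6]
finger_gap: 0.0458
tongue [-47.3  -2.4  74. ] orig [16.8 -3.  89.8] yaw,tilt,roll [-0.54 13.92  0.35] F [-0.5 -0.4 -2.6] M [ 0.05  0.18 -0.02] gap 0.0458
rot [ 0.001  0.004 -0.009] slide old [-2.7 15.  57. ] slide new [-3.1 15.  56.9] F [-0.5 -0.4 -2.6] gap 0.0458
```

View pics/s_hold.png

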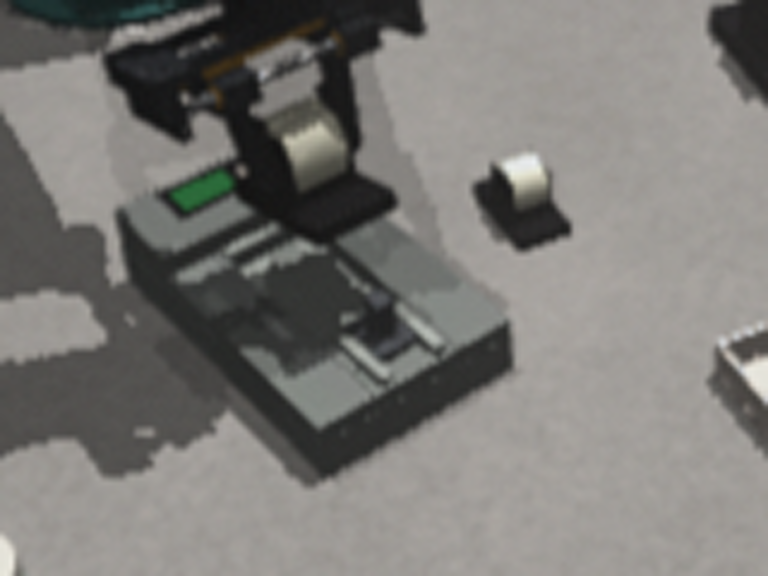

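The cassette is held tail-up above the well (crop px (310,200)); the catch is at (380,320). Next I check how it sits in the grip.

```bash
cat > inhand.py <<'E'
from plan import *
im,d,P=shot("wrist"); s=r.read_state(); R=np.array(s["eef_rot"]); Bo=R@np.array([[0,-1,0],[-1,0,0],[0,0,-1.]]); o=np.array(s["ee_pos"])-Bo@G
L=((P.reshape(-1,3)-o)@Bo*1000); L=L[np.isfinite(L[:,0])]
m=(L[:,0]>24)&(L[:,0]<56)&(abs(L[:,1])<32)&(L[:,2]>5)&(L[:,2]<22); q=L[m]
k=(q[:,0]<49)&(abs(q[:,1])<27)&(abs(q[:,2]-np.median(q[:,2]))<3); c=np.linalg.lstsq(np.c_[q[k,:2],np.ones(k.sum())],q[k,2],rcond=None)[0]
print("ledge plane slope deg x,y",np.degrees(c[:2]).round(2),"z at x=37",(c[0]*37+c[2]).round(2),"ext",np.percentile(q,[1,99],axis=0).round(1).tolist())
E
python3 inhand.py
```

```text
ledge plane slope deg x,y [-0.14 -0.  ] z at x=37 13.22 ext [[24.4, -27.3, 6.4], [51.0, 31.0, 14.6]]
```

```bash
python3 -m pendant '[{"fingers":-1,"slide":[-3,4,14],"rotation":[0,0.004,-0.009]},{"fingers":-1,"slide":[0,4,14],"rotation":[0,0,0]},{"fingers":-1,"slide":[0,4,14],"rotation":[0,0,0]},{"fingers":-1,"slide":[0,3,11],"rotation":[0,0,0]},{"fingers":-1,"slide":[0,0,4],"rotation":[0,0,0]},{"fingers":-1,"slide":[0,0,0],"rotation":[0,0,0]},{"fingers":-1,"slide":[0,0,0],"rotation":[0,0,0]},{"fingers":-1,"slide":[0,0,0],"rotation":[0,0,0]}]'
python3 - <<'E'
from plan import *
where()
plan(*goal(-50,3,14))
exec(open("inhand.py").read())
E
```

```text
t: 10.05
ee_pos: [0.52, -0.1619, 0.0854]
eef_rot: [[-0.061, -0.969, 0.238], [-0.998, 0.06, -0.015], [0.0, -0.238, -0.971]]
ft_force: [1.1, 0.6, -1.7]
finger_gap: 0.0458
tongue [-47.2   0.3  10.2] orig [16.9  0.4 25.9] yaw,tilt,roll [ 1.100e-01  1.379e+01 -1.000e-02] F [ 1.1  0.6 -1.7] M [-0.02  0.22 -0.01] gap 0.0458
rot [0.004 0.    0.002] slide old [0.4 4.5 6.1] slide new [0.4 4.6 6.1] F [ 1.1  0.6 -1.7] gap 0.0458
ledge plane slope deg x,y [-0.23  0.01] z at x=37 13.13 ext [[24.3, -27.2, 6.1], [51.2, 31.0, 14.5]]
```

```bash
python3 - <<'E'
from inhand import *
k=(L[:,0]>30)&(L[:,0]<50)&(abs(L[:,2]-13.2)<1.2)&(abs(L[:,1])<36)
for a in range(30,50,4):
    w=k&(L[:,0]>=a)&(L[:,0]<a+4); print(a,w.sum(),L[w,1].min().round(1),L[w,1].max().round(1))
k=(L[:,2]>57)&(L[:,2]<61.5)&(abs(L[:,0])<25)&(abs(L[:,1])<30); print("cheek",k.sum(),np.percentile(L[k],[1,99],axis=0).round(1).tolist())
k=(L[:,2]>62)&(L[:,2]<70)&(abs(L[:,0])<25)&(abs(L[:,1])<22); print("roll",k.sum(),np.percentile(L[k],[1,99],axis=0).round(1).tolist())
s=viewer; Q=P.reshape(-1,3);Q=Q[np.isfinite(Q[:,0])]; W=(Q-O)@RP*1000
for z0,z1,n in((11,16,"deck"),(-3,3,"floor")):
  k=(W[:,2]>z0)&(W[:,2]<z1)&(W[:,0]>-50)&(W[:,0]<52)&(abs(W[:,1])<78)
  for sg in(1,-1):
    v=np.abs(W[k&(np.sign(W[:,1])==sg),1]); print(n,sg,len(v),np.percentile(v,[1,99]).round(1) if len(v) else "")
E
```

```text
ledge plane slope deg x,y [-0.08 -0.04] z at x=37 13.3 ext [[24.3, -27.3, 6.6], [51.4, 31.0, 14.7]]
30 597 -27.6 31.3
34 637 -28.1 31.6
38 614 -27.8 31.3
42 663 -27.6 31.1
46 679 -28.0 31.5
cheek 2247 [[-6.0, -28.5, 57.1], [21.5, 27.9, 61.4]]
roll 3074 [[-0.8, -21.1, 62.2], [15.3, 20.3, 68.2]]
deck 1 3829 [37.5 74.1]
deck -1 4274 [33.4 74. ]
floor 1 0 
floor -1 0
```

```bash
sed -i 's/G=np.array(\[1.,0,28\])/G=np.array([1.,-1.5,28])/' plan.py; python3 -c "
from plan import *
where()
plan(*goal(-50,3,14))"
```

```text
tongue [-47.2   1.7  10.2] orig [16.9  1.9 26. ] yaw,tilt,roll [ 1.10e-01  1.38e+01 -1.00e-02] F [ 0.1 -0.1 -2.8] M [ 0.08  0.23 -0.01] gap 0.0457
rot [0.003 0.    0.002] slide old [1.9 4.6 6.1] slide new [1.9 4.6 6.1] F [ 0.1 -0.1 -2.8] gap 0.0457
```

```bash
python3 -m pendant '[{"fingers":-1,"slide":[2,4.6,2],"rotation":[0.003,0,0.002]},{"fingers":-1,"slide":[0,0,4],"rotation":[0,0,0]},{"fingers":-1,"slide":[0,0,0],"rotation":[0,0,0]},{"fingers":-1,"slide":[0,1,2],"rotation":[0,0,0]},{"fingers":-1,"slide":[0,0,0],"rotation":[0,0,0]},{"fingers":-1,"slide":[0,0,0],"rotation":[0,0,0]},{"fingers":-1,"slide":[0,0,0],"rotation":[0,0,0]},{"fingers":-1,"slide":[0,0,0],"rotation":[0,0,0]}]'
python3 -c "
from plan import *
where()
plan(*goal(-54,1,14));plan(*goal(-65.5,1,14))"
```

```text
t: 11.15
ee_pos: [0.5164, -0.1639, 0.0762]
eef_rot: [[-0.064, -0.968, 0.242], [-0.998, 0.062, -0.015], [-0.0, -0.243, -0.97]]
ft_force: [-0.3, 0.2, -3.1]
finger_gap: 0.0454
tongue [-50.5  -0.4   0.8] orig [13.6 -0.4 16.8] yaw,tilt,roll [-1.000e-02  1.404e+01  0.000e+00] F [-0.3  0.2 -3.1] M [ 0.1   0.25 -0.02] gap 0.0454
rot [-0.001 -0.    -0.   ] slide old [-0.4  3.4 -1. ] slide new [-0.4  3.4 -1. ] F [-0.3  0.2 -3.1] gap 0.0454
rot [-0.001 -0.    -0.   ] slide old [-0.4 14.5 -3.8] slide new [-0.4 14.5 -3.8] F [-0.3  0.2 -3.1] gap 0.0454
```

Tongue is 0.8 mm above the floor with no contact. Now I slide it in under the lip.

```bash
python3 -m pendant '[{"fingers":-1,"slide":[-0.4,4,-1],"rotation":[0,0,0]},{"fingers":-1,"slide":[0,4,-1],"rotation":[0,0,0]},{"fingers":-1,"slide":[0,4,-1],"rotation":[0,0,0]},{"fingers":-1,"slide":[0,2.5,-0.7],"rotation":[0,0,0]},{"fingers":-1,"slide":[0,0,0],"rotation":[0,0,0]},{"fingers":-1,"slide":[0,0,0],"rotation":[0,0,0]},{"fingers":-1,"slide":[0,0,0],"rotation":[0,0,0]},{"fingers":-1,"slide":[0,0,0],"rotation":[0,0,0]}]'
python3 - <<'E'
from plan import *
where()
for t in(14,10,6,3,0): print(t,end=" "); plan(*goal(-65.8,.6,t))
E
python3 inhand.py
```

```text
t: 12.15
ee_pos: [0.501, -0.1626, 0.0768]
eef_rot: [[-0.064, -0.968, 0.244], [-0.998, 0.062, -0.016], [0.0, -0.244, -0.97]]
ft_force: [0.4, -0.3, -3.6]
finger_gap: 0.0459
tongue [-65.8  -0.    1.3] orig [-1.8 -0.1 17.4] yaw,tilt,roll [-3.000e-02  1.412e+01 -1.000e-02] F [ 0.4 -0.3 -3.6] M [ 0.04  0.13 -0.02] gap 0.0459
14 rot [-0.002 -0.    -0.001] slide old [-0.1  0.1  0.8] slide new [-0.1  0.1  0.8] F [ 0.4 -0.3 -3.6] gap 0.0459
10 rot [-0.072 -0.    -0.001] slide old [-0.1 -1.7  5.6] slide new [-0.1 -2.1  5.4] F [ 0.4 -0.3 -3.6] gap 0.0459
6 rot [-0.142 -0.    -0.001] slide old [-0.1 -3.2 10.4] slide new [-0.1 -4.6  9.9] F [ 0.4 -0.3 -3.6] gap 0.0459
3 rot [-0.194 -0.    -0.001] slide old [-0.1 -4.  14.1] slide new [-0.1 -6.7 13.1] F [ 0.4 -0.3 -3.6] gap 0.0459
0 rot [-0.247 -0.    -0.001] slide old [-0.1 -4.7 17.9] slide new [-0.1 -8.9 16.2] F [ 0.4 -0.3 -3.6] gap 0.0459
ledge plane slope deg x,y [-0.01 -0.11] z at x=37 13.27 ext [[24.3, -28.8, 6.5], [51.4, 29.4, 14.7]]
```

```bash
python3 -m pendant '[{"fingers":-1,"slide":[0,-1,2.6],"rotation":[-0.036,0,0]},{"fingers":-1,"slide":[0,-1,2.6],"rotation":[-0.036,0,0]},{"fingers":-1,"slide":[0,-1,2.6],"rotation":[-0.035,0,0]},{"fingers":-1,"slide":[0,-1,2.6],"rotation":[-0.035,0,0]},{"fingers":-1,"slide":[0,0,0],"rotation":[0,0,0]},{"fingers":-1,"slide":[0,0,0],"rotation":[0,0,0]},{"fingers":-1,"slide":[0,0,0],"rotation":[0,0,0]},{"fingers":-1,"slide":[0,0,0],"rotation":[0,0,0]}]'
python3 - <<'E'
from plan import *
where()
for t in(6,3,0): print(t,end=" "); plan(*goal(-65.8,.5,t))
E
python3 inhand.py
```

```text
t: 13.2
ee_pos: [0.5074, -0.163, 0.0661]
eef_rot: [[-0.064, -0.994, 0.093], [-0.998, 0.063, -0.006], [0.0, -0.093, -0.996]]
ft_force: [0.6, 0.9, -2.3]
finger_gap: 0.0456
tongue [-65.4  -0.    0. ] orig [ 0.3 -0.1  6.2] yaw,tilt,roll [-0.02  5.34 -0.02] F [ 0.6  0.9 -2.3] M [ 0.    0.06 -0.05] gap 0.0456
6 rot [ 0.012 -0.    -0.   ] slide old [-0.1  0.7 -1.3] slide new [-0.1  0.6 -1.3] F [ 0.6  0.9 -2.3] gap 0.0456
3 rot [-0.041 -0.    -0.   ] slide old [-0.1 -0.8  2.2] slide new [-0.1 -0.8  2.2] F [ 0.6  0.9 -2.3] gap 0.0456
0 rot [-0.093 -0.    -0.   ] slide old [-0.1 -2.   5.8] slide new [-0.1 -2.5  5.6] F [ 0.6  0.9 -2.3] gap 0.0456
ledge plane slope deg x,y [ 0.02 -0.  ] z at x=37 13.32 ext [[24.3, -28.7, 6.5], [51.5, 29.4, 14.7]]
```

```bash
python3 -m pendant '[{"fingers":-1,"slide":[0,-0.7,1.6],"rotation":[-0.03,0,0]},{"fingers":-1,"slide":[0,-0.7,1.6],"rotation":[-0.03,0,0]},{"fingers":-1,"slide":[0,-0.7,1.6],"rotation":[-0.028,0,0]},{"fingers":-1,"slide":[0,0,0],"rotation":[0,0,0]},{"fingers":-1,"slide":[0,0,0],"rotation":[0,0,0]},{"fingers":-1,"slide":[0,0,0],"rotation":[0,0,0]},{"fingers":-1,"slide":[0,0,0],"rotation":[0,0,0]},{"fingers":-1,"slide":[0,0,0],"rotation":[0,0,0]}]'
python3 - <<'E'
from plan import *
where()
plan(*goal(-65.8,0,0))
E
python3 inhand.py
```

```text
t: 14.25
ee_pos: [0.5099, -0.1633, 0.0612]
eef_rot: [[-0.064, -0.998, -0.001], [-0.998, 0.064, -0.001], [0.001, 0.001, -1.0]]
ft_force: [0.1, -0.5, -3.6]
finger_gap: 0.0457
tongue [-65.8  -0.1   1.3] orig [ 0.2 -0.2  1.2] yaw,tilt,roll [-0.04 -0.04 -0.03] F [ 0.1 -0.5 -3.6] M [0.04 0.06 0.04] gap 0.0457
rot [ 0.001 -0.001 -0.001] slide old [-0.2  0.1  1.2] slide new [-0.2  0.1  1.2] F [ 0.1 -0.5 -3.6] gap 0.0457
ledge plane slope deg x,y [ 0.04 -0.11] z at x=37 13.39 ext [[24.4, -29.1, 6.8], [55.7, 29.7, 19.8]]
```

```bash
python3 -m pendant '[{"fingers":-1,"slide":[0,0,0.7],"rotation":[0,0,0]},{"fingers":-1,"slide":[0,0,0.7],"rotation":[0,0,0]},{"fingers":-1,"slide":[0,0,0.3],"rotation":[0,0,0]},{"fingers":-1,"slide":[0,0,0],"rotation":[0,0,0]},{"fingers":-1,"slide":[0,0,0],"rotation":[0,0,0]},{"fingers":-1,"slide":[0,0,0],"rotation":[0,0,0]},{"fingers":-1,"slide":[0,0,0],"rotation":[0,0,0]},{"fingers":-1,"slide":[0,0,0],"rotation":[0,0,0]}]'
python3 - <<'E'
from plan import *
where()
plan(*goal(-65.8,0,0))
E
```

```text
t: 15.3
ee_pos: [0.5099, -0.1633, 0.06]
eef_rot: [[-0.064, -0.998, -0.001], [-0.998, 0.064, -0.001], [0.001, 0.0, -1.0]]
ft_force: [-1.3, -0.1, -1.6]
finger_gap: 0.0458
tongue [-65.8  -0.2   0.1] orig [ 0.2 -0.2  0. ] yaw,tilt,roll [-0.04 -0.03 -0.04] F [-1.3 -0.1 -1.6] M [0.15 0.07 0.07] gap 0.0458
rot [ 0.    -0.001 -0.001] slide old [-0.2  0.   0. ] slide new [-0.2  0.   0. ] F [-1.3 -0.1 -1.6] gap 0.0458
```

```bash
python3 -m pendant '[{"fingers":-1,"slide":[0,0,0.7],"rotation":[0,0,0]},{"fingers":-1,"slide":[0,0,0.4],"rotation":[0,0,0]},{"fingers":-1,"slide":[0,0,0],"rotation":[0,0,0]},{"fingers":0.4,"slide":[0,0,0],"rotation":[0,0,0]},{"fingers":0.4,"slide":[0,0,0],"rotation":[0,0,0]},{"fingers":0.4,"slide":[0,0,0],"rotation":[0,0,0]},{"fingers":0.4,"slide":[0,0,-20],"rotation":[0,0,0]},{"fingers":0.4,"slide":[0,0,-40],"rotation":[0,0,0]}]'
python3 -m pendant '[{"fingers":0.4,"slide":[0,0,-40],"rotation":[0,0,0]},{"fingers":0.4,"slide":[0,-10,-40],"rotation":[0,0,0]},{"fingers":-1,"slide":[0,-10,0],"rotation":[0,0,0]},{"fingers":-1,"slide":[0,0,0],"rotation":[0,0,0]},{"fingers":-1,"slide":[0,0,0],"rotation":[0,0,0]},{"fingers":-1,"slide":[0,0,0],"rotation":[0,0,0]},{"fingers":-1,"slide":[0,0,0],"rotation":[0,0,0]},{"fingers":-1,"slide":[0,0,0],"rotation":[0,0,0]}]'
cat > chk.py <<'E'
from plan import *
im,d,P=shot("wrist"); W=(P.reshape(-1,3)-O)@RP*1000; W=W[np.isfinite(W[:,0])]
def st(n,m): q=W[m]; print(n,len(q),np.percentile(q,[1,50,99],axis=0).round(1).tolist() if len(q) else "")
inn=(abs(W[:,0])<120)&(abs(W[:,1])<30)
k=inn&(W[:,0]>26)&(W[:,0]<47)&(abs(W[:,1])<26)&(abs(W[:,2]-14)<4); q=W[k]
if len(q): c=np.linalg.lstsq(np.c_[q[:,:2],np.ones(len(q))],q[:,2],rcond=None)[0]; print("ledge slope",np.degrees(c[:2]).round(2),"z@37",c[0]*37+c[2])
st("ledge",k); st("front",inn&(W[:,0]<-25)&(W[:,0]>-53)&(abs(W[:,2]-14)<3)); st("cheek",inn&(abs(W[:,0])<30)&(abs(W[:,2]-59.5)<2)); st("roll",inn&(abs(W[:,0])<30)&(W[:,2]>62)&(W[:,2]<72))
st("grip",inn&(W[:,0]>45)&(W[:,2]>46)&(W[:,2]<58))
st("plate",(W[:,0]>25)&(abs(W[:,1])<12)&(abs(W[:,2]-21)<2.5))
E
python3 - <<'E'
from chk import *
save("w_seated",im,1.5)
where()
E
```

```text
t: 16.3
ee_pos: [0.5083, -0.1627, 0.1176]
eef_rot: [[-0.064, -0.998, -0.005], [-0.998, 0.064, 0.001], [-0.001, 0.005, -1.0]]
ft_force: [0.9, -0.1, 0.0]
finger_gap: 0.0615
t: 17.3
ee_pos: [0.5277, -0.1638, 0.1973]
eef_rot: [[-0.064, -0.998, -0.008], [-0.998, 0.064, 0.002], [-0.001, 0.008, -1.0]]
ft_force: [0.1, -0.8, 0.2]
finger_gap: 0.0038
ledge slope [-0.26 -0.1 ] z@37 13.423685317624923
ledge 951 [[26.4, -25.2, 11.6], [36.4, 0.3, 13.4], [46.9, 25.7, 15.0]]
front 254 [[-51.6, -29.7, 11.7], [-44.9, 0.3, 13.3], [-25.9, 29.2, 14.8]]
cheek 667 [[-21.4, -23.0, 57.6], [11.9, -1.5, 59.5], [21.7, 22.8, 61.4]]
roll 1214 [[-15.0, -18.2, 62.1], [2.2, 0.3, 65.9], [15.3, 18.8, 68.3]]
grip 292 [[70.3, -6.8, 47.0], [78.3, 0.4, 51.1], [85.9, 6.6, 52.9]]
plate 695 [[55.5, -11.7, 19.4], [76.3, -0.6, 21.0], [95.3, 11.4, 22.6]]
tongue [-48.2   0.6 137.9] orig [ 17.8   0.5 137.3] yaw,tilt,roll [-0.05 -0.47  0.08] F [-0.3  0.1 -0.7] M [-0.   -0.04  0.02] gap 0.0009
```

View pics/w_seated.png

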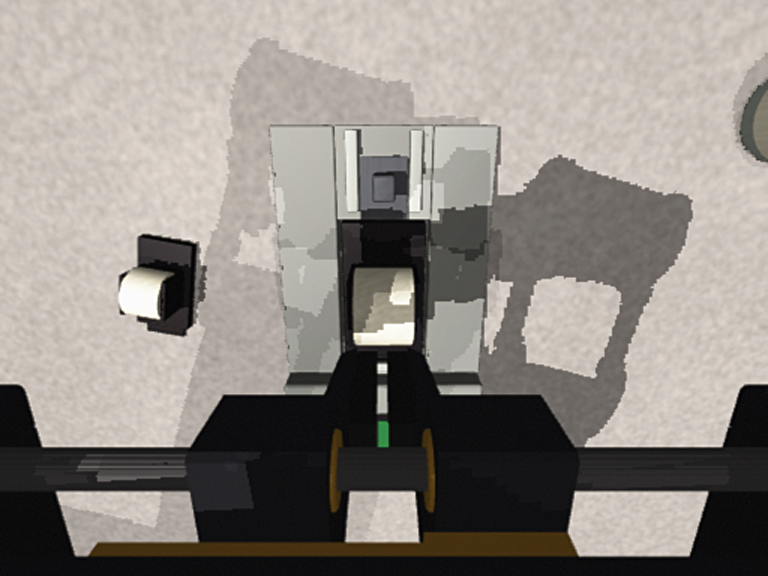

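Picture: the cassette lies in the well (px 384,290) with the tongue end under the lip. The ledge is flat at 13.4 mm, the same camera bias as on the table, and its origin is within 0.5 mm of the seat. The catch is still open (grip px 383,187). Next I come down behind the grip with closed fingers.

```bash
cat >> plan.py <<'E'
def pg(x,y,z): return O*[1,1,0]+RP@(np.array([x,y,z])/1000)
E
python3 -m pendant '[{"fingers":-1,"slide":[0,-40,0],"rotation":[0,0,0]},{"fingers":-1,"slide":[0,-40,0],"rotation":[0,0,0]},{"fingers":-1,"slide":[0,0,30],"rotation":[0,0,0]},{"fingers":-1,"slide":[0,0,30],"rotation":[0,0,0]},{"fingers":-1,"slide":[0,0,20],"rotation":[0,0,0]},{"fingers":-1,"slide":[0,0,0],"rotation":[0,0,0]},{"fingers":-1,"slide":[0,0,0],"rotation":[0,0,0]},{"fingers":-1,"slide":[0,0,0],"rotation":[0,0,0]}]'
python3 -c "
from plan import *
plan(pg(102,-1.5,63),tool(YAW))"
```

```text
t: 18.35
ee_pos: [0.6109, -0.1697, 0.117]
eef_rot: [[-0.065, -0.998, -0.004], [-0.998, 0.065, 0.0], [-0.0, 0.004, -1.0]]
ft_force: [-0.2, 0.2, -0.3]
finger_gap: 0.0007
rot [ 0.004  0.    -0.001] slide old [-0.2  0.2 54. ] slide new [-0.2  0.4 54. ] F [-0.2  0.2 -0.3] gap 0.0007
```

```bash
python3 -m pendant '[{"fingers":-1,"slide":[0,0,20],"rotation":[0.004,0,0]},{"fingers":-1,"slide":[0,0,20],"rotation":[0,0,0]},{"fingers":-1,"slide":[0,0,12],"rotation":[0,0,0]},{"fingers":-1,"slide":[0,0,0],"rotation":[0,0,0]},{"fingers":-1,"slide":[0,3,0],"rotation":[0,0,0]},{"fingers":-1,"slide":[0,3,0],"rotation":[0,0,0]},{"fingers":-1,"slide":[0,0,0],"rotation":[0,0,0]},{"fingers":-1,"slide":[0,0,0],"rotation":[0,0,0]}]'
python3 -c "
from plan import *
plan(pg(78,-1.5,63),tool(YAW))"
```

```text
t: 19.35
ee_pos: [0.6085, -0.1707, 0.0689]
eef_rot: [[-0.065, -0.998, 0.01], [-0.998, 0.065, -0.003], [0.002, -0.01, -1.0]]
ft_force: [0.8, 0.4, -0.9]
finger_gap: 0.0
rot [-0.01  -0.002 -0.002] slide old [-1.3 22.1  5.7] slide new [-1.3 22.1  5.9] F [ 0.8  0.4 -0.9] gap 0.0
```

```bash
python3 -m pendant '[{"fingers":-1,"slide":[-1,3,2],"rotation":[-0.01,0,0]},{"fingers":-1,"slide":[0,3,1],"rotation":[0,0,0]},{"fingers":-1,"slide":[0,3,0],"rotation":[0,0,0]},{"fingers":-1,"slide":[0,3,0],"rotation":[0,0,0]},{"fingers":-1,"slide":[0,3,0],"rotation":[0,0,0]},{"fingers":-1,"slide":[0,0,0],"rotation":[0,0,0]},{"fingers":-1,"slide":[0,0,0],"rotation":[0,0,0]},{"fingers":-1,"slide":[0,0,0],"rotation":[0,0,0]}]'
python3 -c "
from plan import *
plan(pg(78,-1.5,63),tool(YAW))"
python3 chk.py
```

```text
t: 20.35
ee_pos: [0.5935, -0.1688, 0.0661]
eef_rot: [[-0.065, -0.998, 0.001], [-0.998, 0.065, -0.003], [0.003, -0.002, -1.0]]
ft_force: [1.2, -0.3, -0.6]
finger_gap: 0.0003
rot [-0.002 -0.003 -0.002] slide old [-0.3  7.   3.1] slide new [-0.3  7.   3.1] F [ 1.2 -0.3 -0.6] gap 0.0003
ledge 0 
front 0 
cheek 0 
roll 0 
grip 814 [[83.1, -14.6, 46.2], [95.2, 0.2, 52.8], [97.1, 14.6, 57.9]]
plate 0
```

```bash
python3 -m pendant '[{"fingers":-1,"slide":[0,2,0],"rotation":[0,0,0]},{"fingers":-1,"slide":[0,2,0],"rotation":[0,0,0]},{"fingers":-1,"slide":[0,2,0],"rotation":[0,0,0]},{"fingers":-1,"slide":[0,1,0],"rotation":[0,0,0]},{"fingers":-1,"slide":[0,0,0],"rotation":[0,0,0]},{"fingers":-1,"slide":[0,0,0],"rotation":[0,0,0]},{"fingers":-1,"slide":[0,0,0],"rotation":[0,0,0]},{"fingers":-1,"slide":[0,0,0],"rotation":[0,0,0]}]'
python3 -c "
from plan import *
plan(pg(76,-1.5,63),tool(YAW))"
```

```text
t: 21.4
ee_pos: [0.5864, -0.1683, 0.0662]
eef_rot: [[-0.065, -0.998, 0.002], [-0.998, 0.065, -0.003], [0.003, -0.002, -1.0]]
ft_force: [1.0, 0.8, -0.7]
finger_gap: 0.0004
rot [-0.002 -0.003 -0.002] slide old [-0.3  1.9  3.2] slide new [-0.3  1.9  3.2] F [ 1.   0.8 -0.7] gap 0.0004
```

```bash
python3 -m pendant '[{"fingers":-1,"slide":[0,1,0],"rotation":[0,0,0]},{"fingers":-1,"slide":[0,1,0],"rotation":[0,0,0]},{"fingers":-1,"slide":[0,1,0],"rotation":[0,0,0]},{"fingers":-1,"slide":[0,0,0],"rotation":[0,0,0]},{"fingers":-1,"slide":[0,0,0],"rotation":[0,0,0]},{"fingers":-1,"slide":[0,0,0],"rotation":[0,0,0]},{"fingers":-1,"slide":[0,0,0],"rotation":[0,0,0]},{"fingers":-1,"slide":[0,0,0],"rotation":[0,0,0]}]'
python3 -c "
from plan import *
plan(pg(76,-1.5,63),tool(YAW))"
```

```text
t: 22.4
ee_pos: [0.5865, -0.1683, 0.0664]
eef_rot: [[-0.065, -0.998, 0.009], [-0.998, 0.065, -0.004], [0.003, -0.009, -1.0]]
ft_force: [4.0, 0.6, -1.4]
finger_gap: -0.0001
rot [-0.009 -0.003 -0.002] slide old [-0.4  2.   3.3] slide new [-0.4  2.   3.4] F [ 4.   0.6 -1.4] gap -0.0001
```

```bash
python3 -m pendant '[{"fingers":-1,"slide":[0,2,0],"rotation":[-0.009,0,0]},{"fingers":-1,"slide":[0,2,0],"rotation":[0,0,0]},{"fingers":-1,"slide":[0,2,0],"rotation":[0,0,0]},{"fingers":-1,"slide":[0,2,0],"rotation":[0,0,0]},{"fingers":-1,"slide":[0,2,0],"rotation":[0,0,0]},{"fingers":-1,"slide":[0,2,0],"rotation":[0,0,0]},{"fingers":-1,"slide":[0,2,0],"rotation":[0,0,0]},{"fingers":-1,"slide":[0,2,0],"rotation":[0,0,0]}]'
python3 -m pendant '[{"fingers":-1,"slide":[0,-8,0],"rotation":[0,0,0]},{"fingers":-1,"slide":[0,-10,0],"rotation":[0,0,0]},{"fingers":-1,"slide":[0,0,-30],"rotation":[0,0,0]},{"fingers":-1,"slide":[0,0,-40],"rotation":[0,0,0]},{"fingers":-1,"slide":[0,20,-40],"rotation":[0,0,0]},{"fingers":-1,"slide":[0,40,-20],"rotation":[0,0,0]},{"fingers":-1,"slide":[0,0,0],"rotation":[0,0,0]},{"fingers":-1,"slide":[0,0,0],"rotation":[0,0,0]}]'
python3 - <<'E'
from chk import *
save("w_end",im,1.5)
im,d,Pt=shot("top")
P0=np.load("topP.npy")
for t in["jar","spare_roll","tray"]: print(t,[(round(f["p"],2),np.round(f["position"])) for f in nets.find_in("top",t)][:1])
D=np.abs(Pt[...,2]-P0[...,2])>.012
print("changed px blobs",[(s[:4].tolist(),s[4]) for s in cv2.connectedComponentsWithStats(D.astype(np.uint8))[2] if s[4]>15])
E
```

```text
t: 23.4
ee_pos: [0.5866, -0.1684, 0.0669]
eef_rot: [[-0.067, -0.997, 0.035], [-0.998, 0.067, -0.008], [0.006, -0.035, -0.999]]
ft_force: [8.8, -0.4, -6.8]
finger_gap: 0.0006
t: 24.4
ee_pos: [0.5388, -0.1646, 0.1992]
eef_rot: [[-0.067, -0.998, 0.023], [-0.998, 0.067, -0.006], [0.005, -0.024, -1.0]]
ft_force: [-0.8, 0.3, -0.4]
finger_gap: 0.0004
ledge slope [-0.25 -0.03] z@37 13.405435843090167
ledge 659 [[26.1, -25.9, 12.0], [34.0, 0.2, 13.4], [46.3, 25.3, 15.1]]
front 40 [[-37.2, -29.9, 11.6], [-30.1, 26.9, 13.3], [-25.7, 29.5, 14.4]]
cheek 486 [[-10.4, -22.8, 57.6], [16.3, -0.5, 59.5], [21.7, 22.8, 61.4]]
roll 920 [[-6.9, -18.4, 62.1], [5.1, -0.4, 66.2], [15.3, 18.5, 68.2]]
grip 261 [[53.8, -6.3, 47.9], [62.5, 0.3, 51.2], [69.8, 6.9, 52.9]]
plate 566 [[40.2, -11.3, 19.4], [62.8, 0.2, 20.9], [78.9, 11.8, 22.6]]
jar [(0.6, array([403., 192.]))]
spare_roll [(0.6, array([130., 191.]))]
tray [(0.66, array([253., 142.]))]
changed px blobs [([0, 0, 512, 384], np.int32(171292)), ([180, 151, 202, 233], np.int32(18142)), ([210, 206, 19, 32], np.int32(436)), ([472, 288, 40, 48], np.int32(1094)), ([472, 359, 40, 25], np.int32(536))]
```

View pics/w_end.png

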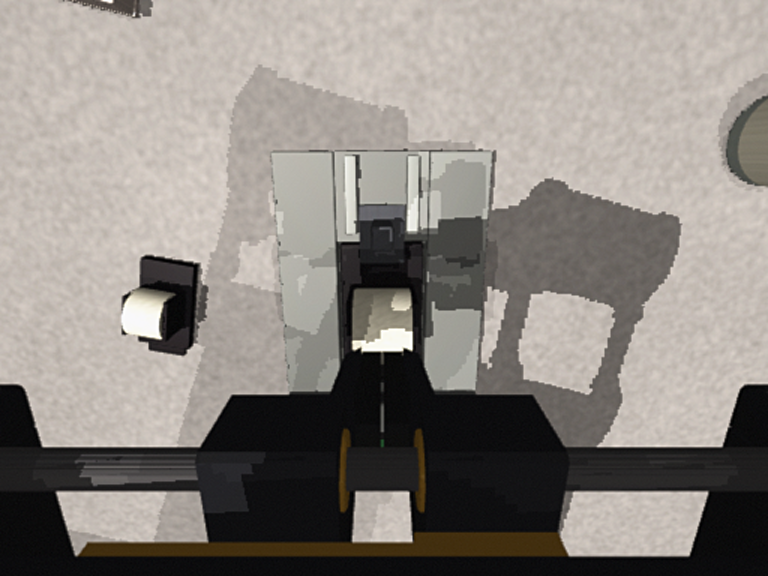

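Picture: the catch plate now covers the tail (grip px 383,235). The cassette is still flat, but I measure only about 16 of the 18 mm travel. I push again, lower and firmer, to see whether this is the end stop.

```bash
python3 -m pendant '[{"fingers":-1,"slide":[0,-40,0],"rotation":[-0.023,0,0]},{"fingers":-1,"slide":[0,-25,30],"rotation":[0,0,0]},{"fingers":-1,"slide":[0,0,45],"rotation":[0,0,0]},{"fingers":-1,"slide":[0,0,40],"rotation":[0,0,0]},{"fingers":-1,"slide":[0,0,15],"rotation":[0,0,0]},{"fingers":-1,"slide":[0,0,0],"rotation":[0,0,0]},{"fingers":-1,"slide":[0,0,0],"rotation":[0,0,0]},{"fingers":-1,"slide":[0,0,0],"rotation":[0,0,0]}]'
python3 -c "
from plan import *
plan(pg(80,-1.5,60),tool(YAW))"
```

```text
t: 25.65
ee_pos: [0.6078, -0.1696, 0.0645]
eef_rot: [[-0.066, -0.998, -0.003], [-0.998, 0.066, -0.004], [0.004, 0.002, -1.0]]
ft_force: [-0.2, 0.5, 0.2]
finger_gap: 0.0004
rot [ 0.002 -0.004 -0.002] slide old [-0.2 19.3  4.5] slide new [-0.3 19.3  4.5] F [-0.2  0.5  0.2] gap 0.0004
```

```bash
python3 -m pendant '[{"fingers":-1,"slide":[0,6,4],"rotation":[0.002,-0.004,0]},{"fingers":-1,"slide":[0,6,0],"rotation":[0,0,0]},{"fingers":-1,"slide":[0,5,0],"rotation":[0,0,0]},{"fingers":-1,"slide":[0,4,0],"rotation":[0,0,0]},{"fingers":-1,"slide":[0,4,0],"rotation":[0,0,0]},{"fingers":-1,"slide":[0,5,0],"rotation":[0,0,0]},{"fingers":-1,"slide":[0,6,0],"rotation":[0,0,0]},{"fingers":-1,"slide":[0,6,0],"rotation":[0,0,0]}]'
python3 -c "
from plan import *
plan(pg(76,-1.5,60),tool(YAW))"
```

```text
t: 26.65
ee_pos: [0.5866, -0.169, 0.0652]
eef_rot: [[-0.069, -0.996, 0.052], [-0.998, 0.069, -0.008], [0.005, -0.053, -0.999]]
ft_force: [18.6, -0.2, -14.5]
finger_gap: 0.0009
rot [-0.053 -0.005 -0.006] slide old [-1.1  2.4  5.1] slide new [-1.1  2.1  5.2] F [ 18.6  -0.2 -14.5] gap 0.0009
```

```bash
python3 -m pendant '[{"fingers":-1,"slide":[0,-8,0],"rotation":[-0.05,-0.005,-0.006]},{"fingers":-1,"slide":[0,0,-30],"rotation":[0,0,0]},{"fingers":-0.2,"slide":[0,0,-30],"rotation":[0,0,0]},{"fingers":-0.2,"slide":[0,12,0],"rotation":[0,0,0]},{"fingers":-0.2,"slide":[0,12,0],"rotation":[0,0,0]},{"fingers":-0.2,"slide":[0,0,0],"rotation":[0,0,0]},{"fingers":-0.2,"slide":[0,0,0],"rotation":[0,0,0]},{"fingers":-0.2,"slide":[0,0,0],"rotation":[0,0,0]}]'
python3 - <<'E'
from plan import *
plan(pg(62,-1.5,62),tool(YAW))
exec(open("chk.py").read())
E
```

```text
t: 27.65
ee_pos: [0.5651, -0.1666, 0.1211]
eef_rot: [[-0.063, -0.998, -0.006], [-0.998, 0.063, 0.003], [-0.003, 0.006, -1.0]]
ft_force: [0.5, 0.6, -0.1]
finger_gap: 0.0355
rot [0.006 0.003 0.   ] slide old [ 0.2 -5.8 59.1] slide new [ 0.  -5.5 59.1] F [ 0.5  0.6 -0.1] gap 0.0355
ledge slope [ 0.11 -0.09] z@37 13.433953171098224
ledge 918 [[26.1, -25.5, 12.0], [33.3, 0.0, 13.4], [46.7, 25.6, 14.9]]
front 14 [[-35.0, -30.0, 11.4], [-30.7, 29.5, 12.7], [-25.7, 29.8, 13.2]]
cheek 726 [[-0.0, -22.8, 57.6], [17.2, -0.0, 59.4], [21.9, 22.9, 61.4]]
roll 840 [[5.1, -18.5, 62.0], [10.5, -0.1, 64.7], [15.9, 18.4, 67.3]]
grip 437 [[54.9, -7.0, 46.3], [63.4, 0.0, 51.3], [70.0, 6.4, 52.7]]
plate 787 [[39.9, -11.9, 19.4], [69.5, 0.1, 20.9], [79.5, 11.9, 22.5]]
```

```bash
python3 -m pendant '[{"fingers":-0.2,"slide":[0,-5.5,10],"rotation":[0.006,0.003,0]},{"fingers":-0.2,"slide":[0,0,25],"rotation":[0,0,0]},{"fingers":-0.2,"slide":[0,0,18],"rotation":[0,0,0]},{"fingers":-0.2,"slide":[0,0,3],"rotation":[0,0,0]},{"fingers":-1,"slide":[0,0,0],"rotation":[0,0,0]},{"fingers":-1,"slide":[0,0,0],"rotation":[0,0,0]},{"fingers":-1,"slide":[0,0,0],"rotation":[0,0,0]},{"fingers":-1,"slide":[0,0,0],"rotation":[0,0,0]}]'
python3 -m pendant '[{"fingers":-1,"slide":[0,1,0],"rotation":[0,0,0]},{"fingers":-1,"slide":[0,1,0],"rotation":[0,0,0]},{"fingers":-1,"slide":[0,1,0],"rotation":[0,0,0]},{"fingers":-1,"slide":[0,2,0],"rotation":[0,0,0]},{"fingers":-1,"slide":[0,2,0],"rotation":[0,0,0]},{"fingers":-1,"slide":[0,2,0],"rotation":[0,0,0]},{"fingers":-1,"slide":[0,2,0],"rotation":[0,0,0]},{"fingers":-1,"slide":[0,2,0],"rotation":[0,0,0]}]'
python3 -c "
from plan import *
plan(pg(62,-1.5,62),tool(YAW))"
```

```text
t: 28.7
ee_pos: [0.5729, -0.1674, 0.0625]
eef_rot: [[-0.063, -0.998, 0.002], [-0.998, 0.063, -0.002], [0.001, -0.002, -1.0]]
ft_force: [1.2, 0.1, -3.7]
finger_gap: 0.0136
t: 29.7
ee_pos: [0.5728, -0.1674, 0.0628]
eef_rot: [[-0.064, -0.997, 0.031], [-0.998, 0.064, -0.005], [0.003, -0.031, -1.0]]
ft_force: [8.1, -1.6, -9.8]
finger_gap: 0.014
rot [-0.031 -0.003 -0.001] slide old [-0.3  2.3  0.7] slide new [-0.3  2.3  0.8] F [ 8.1 -1.6 -9.8] gap 0.014
```

The grasped catch stops at the same place, so the fingers are not being blocked. I measure the joint's full range by pulling back to the open stop while gripping.

```bash
python3 -m pendant '[{"fingers":-1,"slide":[0,-1,0],"rotation":[-0.031,-0.003,0]},{"fingers":-1,"slide":[0,-4,0],"rotation":[0,0,0]},{"fingers":-1,"slide":[0,-4,0],"rotation":[0,0,0]},{"fingers":-1,"slide":[0,-4,0],"rotation":[0,0,0]},{"fingers":-1,"slide":[0,-3,0],"rotation":[0,0,0]},{"fingers":-1,"slide":[0,-2,0],"rotation":[0,0,0]},{"fingers":-1,"slide":[0,-2,0],"rotation":[0,0,0]},{"fingers":-1,"slide":[0,-2,0],"rotation":[0,0,0]}]'
python3 -c "
from plan import *
plan(pg(62,-1.5,62),tool(YAW))"
```

```text
t: 30.7
ee_pos: [0.5909, -0.1685, 0.0622]
eef_rot: [[-0.063, -0.998, -0.012], [-0.998, 0.063, 0.001], [-0.0, 0.012, -1.0]]
ft_force: [-9.4, -0.7, 5.5]
finger_gap: 0.0135
rot [0.012 0.    0.   ] slide old [-0.3 20.4  0.5] slide new [-0.3 20.4  0.2] F [-9.4 -0.7  5.5] gap 0.0135
```

Full range is 18.1 mm between firm stops, so the catch was fully closed. I close it again.

```bash
python3 -m pendant '[{"fingers":-1,"slide":[0,3,0],"rotation":[0.012,0,0]},{"fingers":-1,"slide":[0,4,0],"rotation":[0,0,0]},{"fingers":-1,"slide":[0,4,0],"rotation":[0,0,0]},{"fingers":-1,"slide":[0,4,0],"rotation":[0,0,0]},{"fingers":-1,"slide":[0,2.5,0],"rotation":[0,0,0]},{"fingers":-1,"slide":[0,2,0],"rotation":[0,0,0]},{"fingers":-1,"slide":[0,2,0],"rotation":[0,0,0]},{"fingers":-1,"slide":[0,2,0],"rotation":[0,0,0]}]'
python3 -c "
from plan import *
plan(pg(62,-1.5,62),tool(YAW))"
```

```text
t: 31.7
ee_pos: [0.5727, -0.1674, 0.0628]
eef_rot: [[-0.064, -0.998, 0.016], [-0.998, 0.064, -0.002], [0.001, -0.016, -1.0]]
ft_force: [9.3, -0.3, -9.9]
finger_gap: 0.0134
rot [-0.016 -0.001 -0.001] slide old [-0.3  2.2  0.7] slide new [-0.3  2.2  0.8] F [ 9.3 -0.3 -9.9] gap 0.0134
```

```bash
python3 -m pendant '[{"fingers":-1,"slide":[0,0,0],"rotation":[-0.008,0,0]},{"fingers":-0.3,"slide":[0,0,0],"rotation":[0,0,0]},{"fingers":-0.3,"slide":[0,0,0],"rotation":[0,0,0]},{"fingers":-0.3,"slide":[0,0,0],"rotation":[0,0,0]},{"fingers":-0.3,"slide":[0,0,-25],"rotation":[0,0,0]},{"fingers":-0.3,"slide":[0,0,-35],"rotation":[0,0,0]},{"fingers":-0.3,"slide":[0,0,-40],"rotation":[0,0,0]},{"fingers":-0.3,"slide":[0,0,-20],"rotation":[0,0,0]}]'
python3 - <<'E'
exec(open("chk.py").read())
im,d,Pt=shot("top"); P0=np.load("topP.npy")
for n,(x,y,rad) in dict(jar=(.60,-.45,.1),spare=(.61,.47,.1),tray=(.79,.05,.13)).items():
    f=lambda P:(lambda q:(len(q),np.percentile(q[:,:2],[5,50,95],axis=0).round(3).tolist()))(P.reshape(-1,3)[(np.abs(P[...,0]-x).ravel()<rad)&(np.abs(P[...,1]-y).ravel()<rad)&(P[...,2].ravel()>.012)])
    print(n,f(P0),f(Pt))
im,d,_=shot("scene"); save("s_end",im,1.5)
E
```

```text
t: 32.7
ee_pos: [0.5696, -0.1667, 0.1854]
eef_rot: [[-0.064, -0.998, 0.002], [-0.998, 0.064, 0.0], [-0.001, -0.002, -1.0]]
ft_force: [0.6, 0.3, 0.5]
finger_gap: 0.0307
ledge slope [ 0.02 -0.06] z@37 13.391219064508368
ledge 616 [[26.1, -25.8, 12.0], [33.3, -0.0, 13.4], [46.9, 25.8, 15.0]]
front 79 [[-50.6, -29.3, 11.8], [-38.6, 27.4, 13.2], [-25.1, 29.7, 14.8]]
cheek 626 [[-21.2, -22.8, 57.6], [14.3, 0.0, 59.4], [21.8, 22.7, 61.3]]
roll 1139 [[-14.6, -18.6, 62.2], [3.2, 0.0, 65.8], [15.5, 18.6, 68.1]]
grip 263 [[54.5, -6.4, 46.4], [62.8, 0.0, 51.1], [70.1, 6.5, 53.1]]
plate 524 [[39.3, -11.4, 19.2], [66.3, -0.0, 20.9], [79.2, 11.4, 22.4]]
jar (507, [[0.579, -0.488], [0.604, -0.455], [0.633, -0.436]]) (506, [[0.579, -0.489], [0.604, -0.455], [0.633, -0.436]])
spare (271, [[0.578, 0.436], [0.603, 0.458], [0.628, 0.488]]) (274, [[0.578, 0.435], [0.603, 0.459], [0.628, 0.487]])
tray (219, [[0.728, -0.019], [0.783, 0.042], [0.826, 0.102]]) (228, [[0.729, -0.019], [0.784, 0.041], [0.826, 0.102]])
```

View pics/s_end.png

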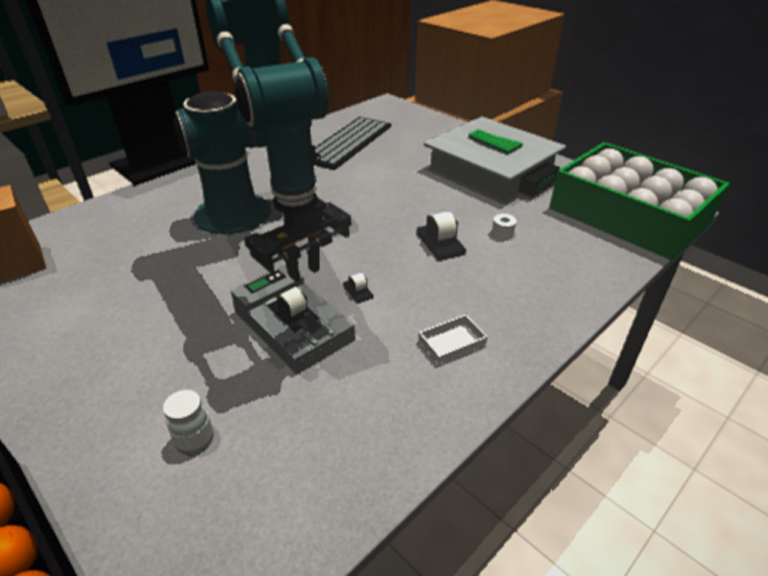

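The final view shows the cassette in the printer with the gripper clear. The bystanders are where they were in the first pictures.

```bash
python3 -c "
from h import *
print(r.job_done())"
```

```text
the job is handed in; nothing more can be done
None
```

The middle-sized cassette is in the printer, lying flat and fully home, with the catch closed over its tail. I handed the job in at about 33 s.

I hooked the tongue under the lip with the tail raised 14°. I then swung the tail down in small steps and released the cassette only once it was resting on the well floor. After that I slid the catch shut.

**Last checks**
- **Cassette:** it is within 0.5 mm of the seat. The tail ledge reads 13.4 mm above the floor against 14 mm nominal, and it read the same low on the table. Its slope is about 0°.
- **Catch:** it stops firmly when closed, up to 19 N when pushed. The cameras showed only about 16 mm of travel, not 18, so I gripped the catch, pulled it back to its open stop and closed it again. The gripper measured 18.1 mm between the two stops, and the catch came back to the same closed position. It had probably started about 2 mm short of fully open, but I did not confirm that.
- **Bystanders:** the jar, spare roll and tray have moved no more than 1 mm in the before and after pictures. The gripper is clear of everything.

**Disagreement:** the wrist camera read about 1.5 mm off sideways from the gripper. I allowed for that before inserting the cassette.

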